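# Line up strainers, crack the drying box

### The arm

A 6-joint arm with a two-finger parallel gripper is mounted at the origin on the work surface. World frame = base frame: x ahead of the robot, y to its left, z up, the work surface at z = 0. Lengths are in mm, angles in rad, forces in N, time in s.
With the tool pointing down it reaches from about 275 to 775 mm from the base axis. Payload 14.6 kg.
Tool frame: the origin (TCP) lies at the very end of the fingers, on their centre line; the grasp point (between the pads) lies 19 mm behind it (env.pinch_z is the distance from the TCP to the grasp point, in mm); z points along the fingers, y is the line along which they close (so a half turn about z gives the same grasp; the last joint's range is limited). The gripper opens to 85 mm and grips with 20 to 120 N. Pads are 22 mm wide; open, the fingers measure 114 mm over their backs; the gripper's body (76 mm by 85 mm) begins 54 mm behind the grasp point. The pads swing forward as they close: fully open they stand 13 mm farther back than shut.
Start: joints at [0.949, 0.263, -0.048, 1.259, 0, 1.415], TCP at [236.271, 468.833, 231.278] pointing down, gripper open.
Joint ranges: [-2.65, 2.65], [-0.89, 1.7], [-1.18, 1.37], [-2.13, 2.11], [-1.35, 1.29], [-3.14, 3.14]. Speed limits (rad/s): [1.89, 1.89, 2.57, 2.79, 3.14, 3.14].

### API

Orientations are given as a rotation vector (axis times angle).
In Python, from cell import env, viewer, effector gives the robot as it stands (env), with the cameras (viewer) and the gripper (effector). Calls block until the motion is done:
- env.move_ptp(position, orientation): joint-space move of the TCP to a pose.
- env.move_linear(position, ori=None, rate=150): straight line of the TCP; ori=None keeps the orientation; rate is the mean speed in mm/s.
- env.movej(angles): joint-space move.
- effector.open() and effector.grab(): open the fingers fully, or close them until they stop; the grip force is fixed at half the most.
- env.hold(seconds).
- env.ik(position, orientation): joint angles nearest the present ones, or None.
- viewer.read_camera(name): name is "side" or "top"; returns a dict with "image" (480x640x3 uint8, red, green, blue), "z_map" (480x640 float32, mm along the optical axis (not along the pixel's ray), 0 where there is no reading), "fx", "fy", "cx", "cy" (pixels), "k1" (the pictures are not rectified: a ray, as slopes to the right and down, at radius r is drawn at 1 + k1 r^2 times it, then the intrinsics apply), "xyz" and "rotation" of the camera in the world. Camera axes: x right, y down, z forward; pixel columns grow to the right and rows downward; lengths in mm; the calibration is good to about 2 mm. A picture is of the moment at which its call begins.
A pose or a line that the arm cannot do raises env.IKError and nothing moves.
- env.hand_in(): hands the job in; it is judged then, once.
Readings, each from a call of its own:
- env.current_t(): time.
- env.current_q(): joint angles.
- env.current_joint_velocities(): joint speeds.
- env.current_joint_torque(): joint torques, N m.
- env.current_tcp_pos(): TCP position.
- env.current_tool_rot(): TCP orientation.
- env.current_ft_force(): force on the tool from outside, world axes, zero at the start.
- env.current_ft_torque(): the same for the moment, N m.
- env.current_gripper_width(): finger opening in mm.
- env.current_finger_force(): force on a finger pad.
Only numpy, scipy, OpenCV 4.12 (cv2) and the standard library are available. Lean on these libraries where they do the work, as an engineer would, in place of code of your own. Each camera call takes 0.05 s, during which the arm holds its last target. There are 200 camera calls.

### The job

Get the drying box ready for loading: first line up the three loose brass strainers in an even row, standing upright with one seated in each notch of the notched stop strip, and let go of them. Then take the drying box's stuck lid by its bar handle, pull it straight up until it breaks free without jerking it away, and finish while still holding it level and steady over the box, roughly 30 mm above the rim and carried by the gripper alone. Do not disturb the other loose things on the bench.

Things in the scene. Friction and masses are not known exactly. Their poses are not given: they have to be found in the camera images.
- strainer0: loose brass line strainer (one of three alike, about 90 g), standing upright: a flange 32 mm in diameter and 12 mm high at the foot, above it a perforated body 25 mm in diameter up to 38 mm, then an end ring 27 mm in diameter up to 44 mm. Origin: centre of its underside, z up its axis. Any strainer may go in any notch
- strainer1: loose brass line strainer (one of three alike, about 90 g), standing upright: a flange 32 mm in diameter and 12 mm high at the foot, above it a perforated body 25 mm in diameter up to 38 mm, then an end ring 27 mm in diameter up to 44 mm. Origin: centre of its underside, z up its axis. Any strainer may go in any notch
- strainer2: loose brass line strainer (one of three alike, about 90 g), standing upright: a flange 32 mm in diameter and 12 mm high at the foot, above it a perforated body 25 mm in diameter up to 38 mm, then an end ring 27 mm in diameter up to 44 mm. Origin: centre of its underside, z up its axis. Any strainer may go in any notch
- strip: fixed notched dark steel stop strip, 230 mm long and 9 mm high, a zigzag with three V notches (120 degrees) 70 mm apart that open to its own -x side, where the strainers stand at the start. Origin: at bench height on the seat point of the middle notch; x points into the notches, y along the strip. It stands left or right of the middle, the drying box on the other side
- notch0 (a point): seat point of a notch, at bench height: where the centre of a strainer's foot stands when its flange touches both walls of the notch. The notch's apex lies 18 mm farther along the strip's x; the tips of the zigzag (half way between notches) lie 2 mm behind this point in x
- notch1 (a point): seat point of a notch, at bench height: where the centre of a strainer's foot stands when its flange touches both walls of the notch. The notch's apex lies 18 mm farther along the strip's x; the tips of the zigzag (half way between notches) lie 2 mm behind this point in x
- notch2 (a point): seat point of a notch, at bench height: where the centre of a strainer's foot stands when its flange touches both walls of the notch. The notch's apex lies 18 mm farther along the strip's x; the tips of the zigzag (half way between notches) lie 2 mm behind this point in x
- drybox: fixed grey open-topped drying box, 130 mm (its x) by 120 mm (its y) by 85 mm high, closed by the lid. At the middle of its two y sides a spring-loaded roller catch (roller 10 mm thick, 44 mm long, top 15 mm above the rim) leans over the lid's edge. Origin: centre of its underside, x and y along its sides, z up; yaw within 0.2 rad
- lid_handle (a point): middle of the lid's handle: a flat steel bar above the centre of the lid, 12 mm wide along the lid's x (grip across this), 80 mm long along its y, 14 mm high, its middle 45 mm above the lid's underside (130 mm above the bench when shut), on two posts 72 mm apart along y; 32 mm clear between bar and lid. Axes as the lid
- lid: loose aluminium lid of the drying box, 134 by 124 by 6 mm, 0.25 to 0.5 kg, with a 5 mm deep rubber plug below (3 mm play in the mouth) and a bar handle. Origin: centre of the plate's underside, on the rim (85 mm up) when shut; axes as the box. Stuck: 15 to 19 N of upward pull break it loose; the grip peaks within 2 mm, is gone after 6 mm, then the rollers push it up; clear of them at 13 mm
- tip: bystander, loose: pink ceramic spray tip, 24 mm in diameter, 22 mm high, near the middle. Origin: centre of its underside
- vial: bystander, loose: glass pressure vial lying on square steel end caps, 98 mm long along its x, 22 mm wide and high, near the middle. Origin: centre of its underside
- union: bystander, loose: stepped steel pipe union, 34 mm in diameter at the foot, 38 mm high, towards the back. Origin: centre of its underside
- wrench: bystander, loose: steel wrench lying flat at the left side, about 180 mm long along its x. Origin: centre of its underside

How it is judged:
By the outcome, as a careful person would: the job done as asked, in the order asked, and still so for the second after the job is handed in, while the arm keeps its last pose, push and grip.
It also fails if it takes over 61 s, if anything falls off the work surface, if the arm or the gripper's body presses on something with over 40 N, if the wrist force passes 120 N, or if a joint passes its speed limit or range.

## Working session

There is one attempt and no reset: what is moved stays moved. The work goes in short steps, each a Python script; the robot and the scene stay as the last script left them, time stands still between calls to the robot, and variables do not carry over. Pictures are saved under pics/ and viewed, at most 10 in all, crops included, and the job is handed in when it is done.

```bash
ls; mkdir -p pics; python3 - <<'E'
from cell import env, viewer, effector
import cv2
print(env.current_t(), env.pinch_z, env.current_tool_rot())
for n in("side","top"):
    c=viewer.read_camera(n)
    cv2.imwrite(f"pics/{n}0.png",c["image"][...,::-1])
    print(n,{k:c[k] for k in c if k not in("image","z_map")}, (c["z_map"]>0).mean())
    import numpy as np; np.savez(f"{n}0.npz",**c)
E
```

```text
cell.py
pics
0.0 18.700000000000003 [-7.26490634e-01 -3.05601214e+00  1.54037881e-03]
side {'fx': 573.693380929911, 'fy': 573.693380929911, 'cx': 320.1272279248039, 'cy': 243.40734974515928, 'k1': 0.0018278668915542413, 'xyz': array([ 492.57061651, -958.59150643,  870.99076136]), 'rotation': array([-2.18858609,  0.15952475, -0.05918893])} 0.9959830729166667
top {'fx': 537.9224351677904, 'fy': 537.9224351677904, 'cx': 328.3270037495192, 'cy': 234.21379871749522, 'k1': -0.02019589669477118, 'xyz': array([ 367.58173067,  129.15219417, 1281.87661267]), 'rotation': array([-2.02750713,  2.1814467 , -0.25275942])} 0.9959993489583333
```

View pics/side0.png

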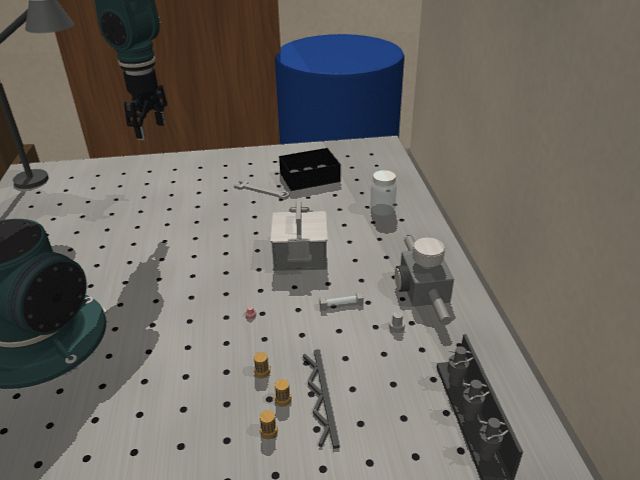

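View pics/top0.png

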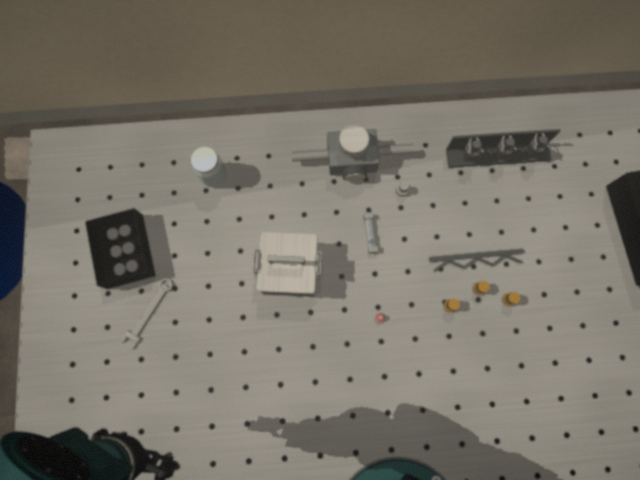

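The side view shows three orange strainers at about (262,365), (282,392) and (268,425), with the strip right of them around (322,400). The lidded box is at (300,240). In the top view the strainers are at (453,306), (483,288) and (514,299), the strip spans (430–523, 250–268) and the box is at (288,262). The tip, vial and union lie between strip and box.

```bash
cat > h.py <<'E'
import numpy as np, cv2
from scipy.spatial.transform import Rotation as R
def K(c): return np.array([[c["fx"],0,c["cx"]],[0,c["fy"],c["cy"]],[0,0,1.]]), np.array([float(c["k1"]),0,0,0])
def slopes(c,px):
    k,d=K(c); return cv2.undistortPoints(np.float64(px).reshape(-1,1,2),k,d).reshape(-1,2)
def rays(c,px):
    s=slopes(c,px); return R.from_rotvec(c["rotation"]).apply(np.c_[s,np.ones(len(s))])
def onplane(c,px,z):
    v=rays(c,px); return c["xyz"]+v*((z-c["xyz"][2])/v[:,2])[:,None]
def cloud(c):   # world point of each pixel from the depth
    u,v=np.meshgrid(np.arange(640),np.arange(480)); px=np.c_[u.ravel(),v.ravel()]
    return (c["xyz"]+rays(c,px)*c["z_map"].reshape(-1,1)).reshape(480,640,3)
def tri(c1,p1,c2,p2):
    a,b=rays(c1,[p1])[0],rays(c2,[p2])[0]
    s=np.linalg.lstsq(np.c_[a,-b],c2["xyz"]-c1["xyz"],rcond=None)[0]
    A,B=c1["xyz"]+a*s[0],c2["xyz"]+b*s[1]
    return (A+B)/2,np.linalg.norm(A-B)
E
python3 - <<'E'
from h import *
np.set_printoptions(precision=1,suppress=True)
C={n:dict(np.load(n+"0.npz")) for n in("side","top")}
top={}
for n,c in C.items():
    P=cloud(c); hsv=cv2.cvtColor(c["image"],cv2.COLOR_RGB2HSV)
    fl=P[np.abs(P[...,2])<8]; fl=fl[(fl[:,0]>250)&(fl[:,0]<750)&(abs(fl[:,1])<350)]
    print(n,"bench z med/std",np.median(fl[:,2]),fl[:,2].std())
    m=cv2.inRange(hsv,(8,120,60),(28,255,255))
    k,l,st,ce=cv2.connectedComponentsWithStats(m)
    top[n]=[]
    for i in range(1,k):
        if st[i,4]<30: continue
        q=P[l==i]; zmax=np.percentile(q[:,2],97)
        s=(l==i)&(P[...,2]>zmax-5); ys,xs=np.nonzero(s)
        p=(xs.mean(),ys.mean()); top[n].append(p)
        print(n,"strainer",st[i],"zmax",zmax,"top px",p,"depth xyz",P[s].mean(0),"plane44",onplane(c,[p],44))
import itertools
for a in top["side"]:
    for b in top["top"]:
        X,e=tri(C["side"],a,C["top"],b)
        if 25<X[2]<65: print("tri",X,e)
# strip & lid: ortho pictures for viewing
c=C["top"]
def crop(n,x0,y0,w,h,f,name):
    im=C[n]["image"][y0:y0+h,x0:x0+w,::-1]
    cv2.imwrite(name,cv2.resize(im,None,fx=f,fy=f,interpolation=cv2.INTER_CUBIC))
a=cv2.resize(C["top"]["image"][235:315,420:530,::-1],(660,480)); 
crop("top",420,240,110,40,7,"pics/a.png"); crop("top",245,225,85,80,7,"pics/b.png"); 
crop("side",290,340,60,115,5,"pics/c.png"); crop("side",260,195,80,80,5,"pics/d.png")
A=[cv2.imread(f"pics/{k}.png") for k in "abcd"]
cv=np.zeros((600,800,3),np.uint8)
cv[:280,:770]=A[0]; cv[285:600,:400]=cv2.resize(A[1],(400,315)) ; cv[285:600,410:590]=cv2.resize(A[2],(180,315)); cv[285:485,600:800]=cv2.resize(A[3],(200,200))
cv2.imwrite("pics/mix.png",cv)
E
```

```text
side bench z med/std -0.08324839988495114 1.844761600506985
side strainer [   56     0   224   158 25483] zmax 316.54906125527106 top px (np.float64(153.41769547325103), np.float64(9.970164609053498)) depth xyz [ 181.8 1274.9  380.2] plane44 [[  -1.2 2635.7   44. ]]
side strainer [254 352  16  26 255] zmax 46.72440316137268 top px (np.float64(260.1372549019608), np.float64(357.3921568627451)) depth xyz [ 470.  -180.5   52.1] plane44 [[ 469.8 -173.3   44. ]]
side strainer [275 379  16  27 282] zmax 45.88660287555177 top px (np.float64(281.6), np.float64(385.05384615384617)) depth xyz [ 505.2 -252.8   50. ] plane44 [[ 505.4 -247.9   44. ]]
side strainer [260 410  17  29 317] zmax 45.39608170521008 top px (np.float64(267.0132450331126), np.float64(416.66887417218544)) depth xyz [ 474.6 -318.1   49. ] plane44 [[ 474.4 -314.3   44. ]]
top bench z med/std 0.9872512578500618 2.5612041135806067
top strainer [474 282  15  12 131] zmax 48.95314696227483 top px (np.float64(482.8867924528302), np.float64(286.3018867924528)) depth xyz [ 503.8 -243.    46.4] plane44 [[ 504.  -243.7   44. ]]
top strainer [503 293  17  12 134] zmax 48.70670599477215 top px (np.float64(513.7183098591549), np.float64(297.71830985915494)) depth xyz [ 472.3 -310.7   45.8] plane44 [[ 472.5 -311.3   44. ]]
top strainer [444 299  16  12 141] zmax 49.755833079750204 top px (np.float64(453.34), np.float64(304.08)) depth xyz [ 464.2 -157.6   96.1] plane44 [[ 468.4 -170.1   44. ]]
tri [ 469.2 -170.7   41.2] 1.1307559671319234
tri [ 504.9 -244.8   40.3] 0.9596407678216002
tri [ 473.5 -312.3   41.3] 1.62831604055672
```

View pics/mix.png

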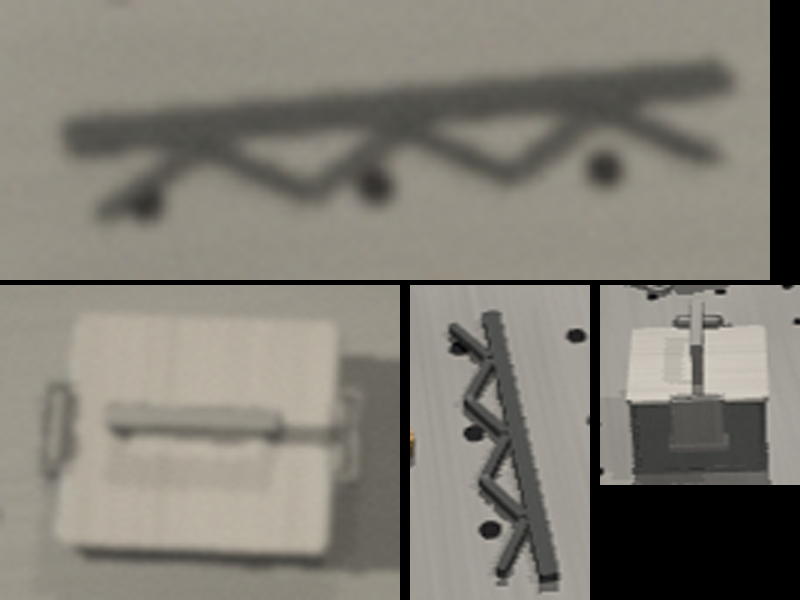

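The crops show the strip as a straight back bar with a zigzag in front of it. Apexes are at crop x ≈205, 395 and 598, and middle tips at (310,193) and (507,178). The lid's bar handle lies along image x, at about (195,418) in the lower-left crop.

```bash
python3 - <<'E'
from h import *
np.set_printoptions(precision=1,suppress=True)
C={n:dict(np.load(n+"0.npz")) for n in("side","top")}
def project(c,X):
    k,d=K(c); r=R.from_rotvec(c["rotation"]).inv(); 
    return cv2.projectPoints(r.apply(X.reshape(-1,3)-c["xyz"]),np.zeros(3),np.zeros(3),k,d)[0].reshape(X.shape[:-1]+(2,)).astype(np.float32)
def ortho(c,x0,x1,y0,y1,z,s):
    # rows: x descending, cols: y descending (as the top view), s px/mm
    xs=np.arange(x1,x0,-1/s); ys=np.arange(y1,y0,-1/s)
    Y,X=np.meshgrid(ys,xs); m=project(c,np.stack([X,Y,0*X+z],-1).astype(float))
    return cv2.remap(c["image"],m[...,0],m[...,1],cv2.INTER_CUBIC)
cv=np.zeros((600,800,3),np.uint8)
for i,n in enumerate(("top","side")):
    o=ortho(C[n],500,600,-365,-100,9,3)   # 300 x 795
    np.save(f"strip_{n}.npy",o); cv[i*300:i*300+300,:o.shape[1]]=o[...,::-1]
cv2.imwrite("pics/strip.png",cv)
# handle bar and lid by depth
for n,c in C.items():
    P=cloud(c); box=(P[...,0]>450)&(P[...,0]<680)&(P[...,1]>120)&(P[...,1]<330)
    for lo,hi in((128,145),(84,100)):
        q=P[box&(P[...,2]>lo)&(P[...,2]<hi)]
        r=cv2.minAreaRect(q[:,:2].astype(np.float32)); print(n,lo,len(q),"z",np.median(q[:,2]),"rect",r)
cv=np.zeros((600,800,3),np.uint8)
for i,n in enumerate(("top","side")):
    o=ortho(C[n],500,660,140,300,137,2.4)[:,:384]; cv[:384,i*400:i*400+384]=o[...,::-1]
cv2.imwrite("pics/lid.png",cv[:390])
E
```

```text
side 128 107 z 136.25379797993492 rect ((587.9304809570312, 201.3704376220703), (86.88829040527344, 11.896751403808594), 83.12133026123047)
side 84 1731 z 91.13191173268194 rect ((587.93212890625, 200.716552734375), (158.35784912109375, 134.016357421875), 83.01868438720703)
top 128 221 z 137.34401966393102 rect ((584.9248046875, 201.5358428955078), (78.6465835571289, 12.752214431762695), 83.40711975097656)
top 84 3293 z 92.02858280259056 rect ((585.2793579101562, 202.5325164794922), (152.79725646972656, 135.24188232421875), 83.5804443359375)
```

View pics/strip.png

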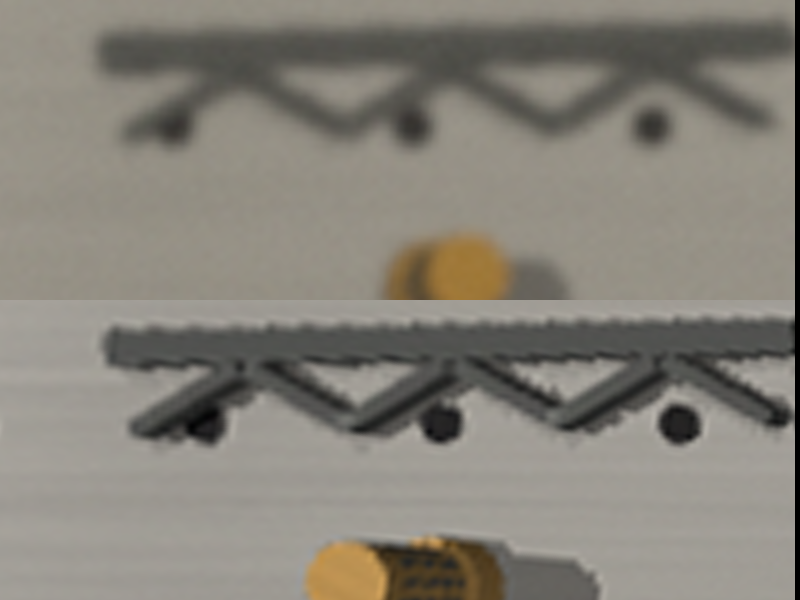

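View pics/lid.png

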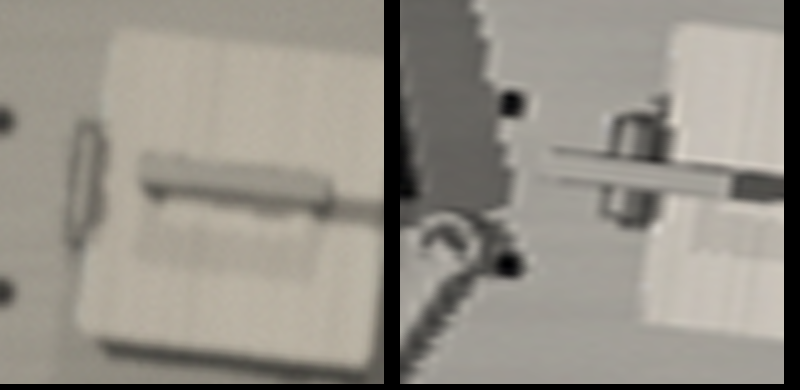

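```bash
cat >> h.py <<'E'
def ori(yaw,flip=0):   # tool down, closing line (tool y) at this yaw
    a=yaw+np.pi*flip; y=np.array([np.cos(a),np.sin(a),0]); z=np.array([0,0,-1.])
    return R.from_matrix(np.c_[np.cross(y,z),y,z]).as_rotvec()
SY=0.0165
ST=[(469.1,-171.7),(504.7,-245.8),(473.5,-312.8)]
NO=[(558.0,-180.5),(559.2,-250.5),(560.4,-320.5)]
SX=np.array([np.cos(SY),np.sin(SY)])
E
python3 - <<'E'
from h import *; from cell import env, viewer, effector
np.set_printoptions(precision=2,suppress=True)
for f in(0,1):
    for p,y in((ST[0],SY),(NO[2],SY),((587,201.5),-.118)):
        print(f,env.ik([*p,60],ori(y,f)))
t=env.current_t(); F=[env.current_ft_force() for _ in range(3)]; print(F,env.current_t()-t, env.current_gripper_width())
E
```

```text
0 [-0.51  0.34 -0.44  0.79  0.    1.04]
0 [-0.65  0.56 -0.05  0.97  0.    0.91]
0 [ 0.2   0.52 -0.12  0.93 -0.    1.89]
1 [-0.51  0.34 -0.44  0.79 -0.   -2.1 ]
1 [-0.65  0.56 -0.05  0.97 -0.   -2.23]
1 [ 0.2   0.52 -0.12  0.93 -0.   -1.25]
[array([ 0.41, -0.19,  0.14]), array([ 0.41, -0.19,  0.14]), array([ 0.41, -0.19,  0.14])] 0.0 85.47987934939282
```

```bash
cat >> h.py <<'E'
def place(env,i,gap=3.0,zt=12,up=6):
    s,n=np.array(ST[i]),np.array(NO[i]); o=ori(SY)
    if np.linalg.norm(env.current_tcp_pos()[:2]-s)>200: env.move_ptp([*s,120],o)
    else: env.move_linear([*s,80],o,300)
    env.move_linear([*s,zt],o,120); effector.grab()
    print("grip",env.current_gripper_width(),env.current_finger_force(),env.current_tcp_pos())
    g=n-gap*SX; pre=n-25*SX
    env.move_linear([*s,zt+up],o,60); env.move_linear([*pre,zt+up],o,150); env.move_linear([*g,zt+up],o,80)
    env.move_linear([*g,zt+.4],o,40); print("F",env.current_ft_force()); effector.open()
    env.move_linear([*g,80],o,200); print("t",env.current_t())
E
python3 - <<'E'
from h import *; from cell import env, viewer, effector
np.set_printoptions(precision=2,suppress=True)
place(env,0)
for n in("side","top"):
    c=viewer.read_camera(n); np.savez(f"{n}1.npz",**c)
a=np.load("side1.npz")["image"][300:460,200:360,::-1]; b=np.load("top1.npz")["image"][230:320,410:540,::-1]
cv=np.zeros((480,800,3),np.uint8); cv[:,:400]=cv2.resize(a,(400,480)); cv[:277,400:]=cv2.resize(b,(400,277)); cv2.imwrite("pics/p1.png",cv)
E
```

```text
grip 24.369740510149416 58.53909940458834 [ 469.3  -171.83   12.23]
F [ 0.97 -0.45  1.94]
t 6.8583
```

View pics/p1.png

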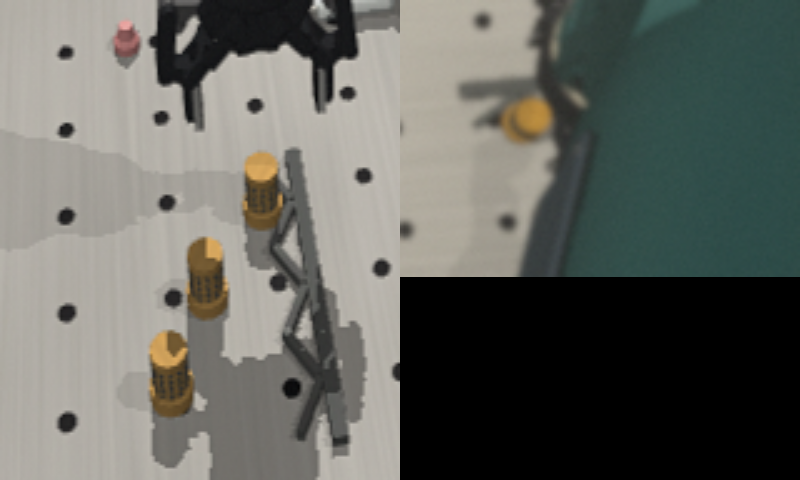

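The first strainer stands upright at crop (262,190), just in front of the end notch. The others are untouched. Next I'll place the other two.

```bash
python3 - <<'E'
from h import *; from cell import env, viewer, effector
np.set_printoptions(precision=2,suppress=True)
place(env,1); place(env,2)
c=viewer.read_camera("side"); np.savez("side2.npz",**c)
P=cloud(c); hsv=cv2.cvtColor(c["image"],cv2.COLOR_RGB2HSV)
m=cv2.inRange(hsv,(8,120,60),(28,255,255)); m[:300]=0
k,l,st,ce=cv2.connectedComponentsWithStats(m)
for i in range(1,k):
    if st[i,4]<60: continue
    zm=np.percentile(P[l==i][:,2],97); ys,xs=np.nonzero((l==i)&(P[...,2]>zm-5))
    print(st[i],zm,onplane(c,[(xs.mean(),ys.mean())],44)+[0,2,0])
a=c["image"][320:460,220:380,::-1]; cv2.imwrite("pics/p2.png",cv2.resize(a,(640,560),interpolation=cv2.INTER_CUBIC))
E
```

```text
grip 24.58854005700178 58.42630114406347 [ 504.96 -245.96   12.35]
F [ 0.64 -1.15  1.94]
t 11.125
grip 24.420771097140797 58.42256672883097 [ 473.71 -312.97   12.33]
F [ 0.99 -0.03  1.09]
t 15.575
[302 378  17  27 277] 46.069405221400864 [[ 555.58 -249.47   44.  ]]
[307 408  17  29 313] 45.87051246390642 [[ 556.86 -319.97   44.  ]]
```

View pics/p2.png

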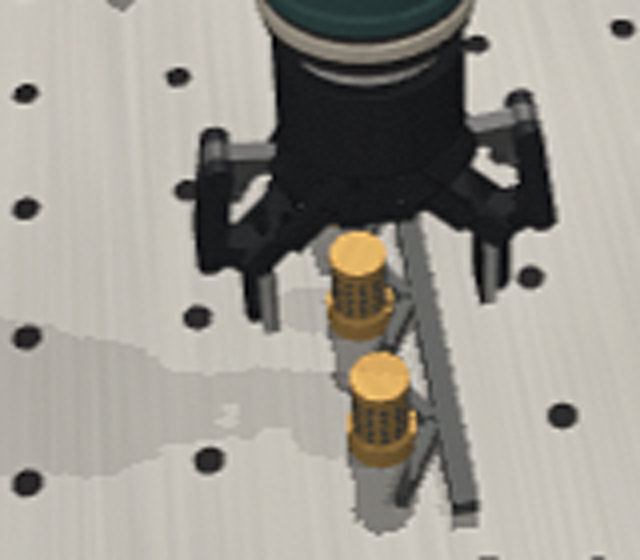

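All three are upright in front of their notches: two are visible at crop (357,285) and (380,410), and the third is hidden behind the hand. I'll seat each one with a low, force-limited push from the closed fingers.

```bash
python3 - <<'E'
from h import *; from cell import env, viewer, effector
np.set_printoptions(precision=2,suppress=True)
o=ori(SY-np.pi/2); q=env.ik([*(np.array(NO[2])-50*SX),80],o); o2=ori(SY+np.pi/2); q2=env.ik([*(np.array(NO[2])-50*SX),80],o2)
if q is None or (q2 is not None and abs(q2[5])<abs(q[5])): o=o2
env.move_ptp([*(np.array(NO[2])-50*SX),80],o); effector.grab()
print(env.current_gripper_width(),env.current_t())
for i in(2,1,0):
    n=np.array(NO[i]); at=lambda d,z:[*(n+d*SX),z]
    env.move_linear(at(-50,30),o,300); env.move_linear(at(-50,5),o,120); env.move_linear(at(-35,5),o,80)
    f0=env.current_ft_force(); d=-32.; log=[]
    env.move_linear(at(d,5),o,20)
    while d<-21:
        f=(env.current_ft_force()-f0)[:2]@SX; log.append(f)
        if f<-3: break
        d+=.5; env.move_linear(at(d,5),o,15)
    print(i,"stop d",d,"tcp",env.current_tcp_pos(),"F",env.current_ft_force()-f0,np.array(log))
    env.move_linear(at(-50,5),o,150); env.move_linear(at(-50,30),o,200)
env.move_linear([430,-150,150],o,300)
print(env.current_t())
for n in("side","top"):
    c=viewer.read_camera(n); np.savez(f"{n}3.npz",**c)
a=np.load("side3.npz")["image"][330:460,250:380,::-1]; b=np.load("top3.npz")["image"][235:305,420:540,::-1]
cv=np.zeros((600,800,3),np.uint8); cv[:600,:380]=cv2.resize(a,(600,600),interpolation=2)[:,110:490]; cv[:240,385:797]=cv2.resize(b,(412,240),interpolation=2); cv2.imwrite("pics/p3.png",cv)
E
```

```text
-0.17745490628338875 17.8333
2 stop d -27.0 tcp [ 532.84 -320.79    4.9 ] F [-5.29  0.    2.78] [ 0.28  0.18  0.23  0.43  0.1  -0.02  0.01  0.    0.17 -2.87 -5.29]
1 stop d -27.0 tcp [ 531.61 -250.77    4.9 ] F [-4.57  1.91  3.14] [ 0.78  0.39  0.3   1.04  0.18  0.94  0.34  1.18 -0.47 -1.96 -4.54]
0 stop d -27.0 tcp [ 530.43 -180.8     4.87] F [-5.16 -0.06  3.16] [ 0.07  0.4  -0.64 -0.01 -0.81 -0.17 -1.19 -0.85 -0.96 -2.78 -5.16]
31.7833
```

View pics/p3.png

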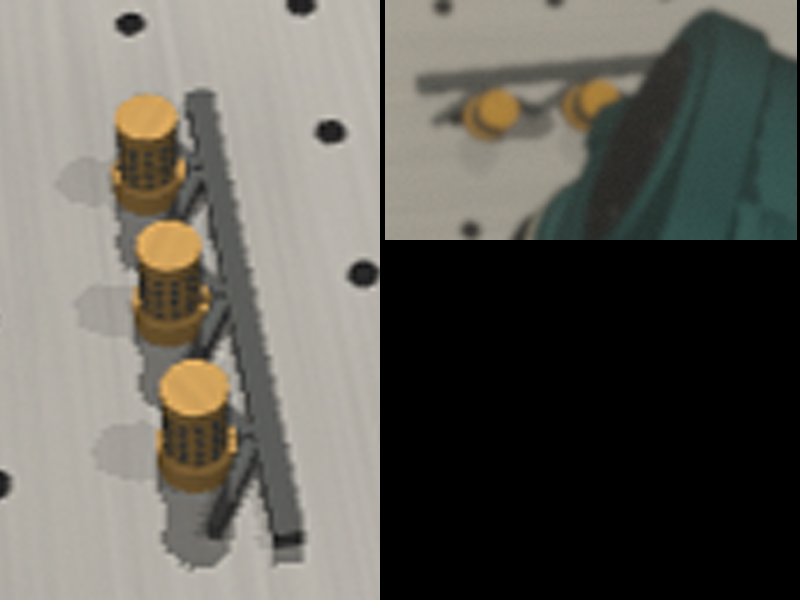

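The side view shows all three strainers upright and seated against both notch walls, at crop (145,150), (168,280) and (193,425). All three pushes stopped at the same depth, exactly as predicted. Next is the lid.

```bash
python3 - <<'E'
from h import *; from cell import env, viewer, effector
np.set_printoptions(precision=2,suppress=True)
o=ori(-.118); p=[586.8,201.5]
env.move_ptp([*p,190],o); effector.open()
env.move_linear([*p,113],o,120); f0=env.current_ft_force(); m0=env.current_ft_torque()
effector.grab()
print("w",env.current_gripper_width(),"dF",env.current_ft_force()-f0,"dM",env.current_ft_torque()-m0,env.current_tcp_pos(),f0,env.current_t())
np.save("f0.npy",f0)
E
```

```text
w 10.913743904604235 dF [-0.78  0.51  4.07] dM [-0.06  0.26  0.01] [586.9  201.55 113.26] [ 0.1  -0.29 -0.36] 36.2
```

```bash
python3 - <<'E'
from h import *; from cell import env, viewer, effector
np.set_printoptions(precision=2,suppress=True)
o=ori(-.118); f0=np.load("f0.npy"); P=env.current_tcp_pos(); x,y=586.8,201.5; z0=113.; log=[]
for d in [*np.arange(.5,8.1,.5)]:
    env.move_linear([x,y,z0+d],o,8); log.append((env.current_ft_force()-f0)[2])
print(np.array(log),env.current_t(),env.current_tcp_pos(),env.current_gripper_width())
env.move_linear([x,y,z0+15],o,8); print((env.current_ft_force()-f0),env.current_tcp_pos(),env.current_t())
env.move_linear([x,y,z0+30],o,15); env.hold(.6)
print("end",env.current_ft_force()-f0,env.current_ft_torque(),env.current_tcp_pos(),env.current_gripper_width(),env.current_t())
for n in("side","top"):
    c=viewer.read_camera(n); np.savez(f"{n}4.npz",**c)
    Q=cloud(c); b=(Q[...,0]>500)&(Q[...,0]<670)&(Q[...,1]>125)&(Q[...,1]<280)&(Q[...,2]>105)&(Q[...,2]<135)&(c["image"].min(2)>140)
    q=Q[b]; A=np.c_[q[:,:2]-q[:,:2].mean(0),np.ones(len(q))]; print(n,len(q),"plane slope,z",np.linalg.lstsq(A,q[:,2],rcond=None)[0],np.median(q[:,2]))
cv2.imwrite("pics/p4.png",cv2.resize(np.load("side4.npz")["image"][150:450,200:500,::-1],(600,600)))
E
```

```text
[  0.07  -5.45 -14.11 -15.06 -11.75  -7.93  -7.2   -5.95  -6.57  -4.7
  -3.01  -3.2   -2.79  -1.61  -0.48   0.51] 40.2 [586.86 201.51 121.13] 10.714161372604677
[-0.23 -0.73 -2.73] [586.83 201.5  127.9 ] 41.225
end [-0.53  0.6  -2.94] [0.02 0.   0.1 ] [586.78 201.51 142.99] 10.867756496504175 42.975
side 1146 plane slope,z [  0.    -0.   120.69] 120.6530189048517
top 0 plane slope,z [0. 0. 0.] nan<stdin>:13: RuntimeWarning: Mean of empty slice.
  ret = um.true_divide(
  return _methods._mean(a, axis=axis, dtype=dtype,
  ret = ret.dtype.type(ret / rcount)
```

View pics/p4.png

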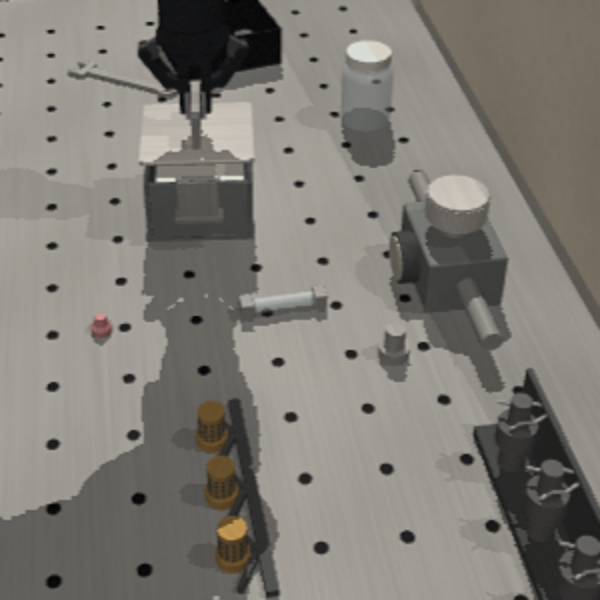

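The picture shows the lid held level at crop (197,130), with its top at 120.7 mm (about 30 mm above the rim) and zero slope. The strainers stand seated at (211,425), (221,482) and (233,545), and the tip, vial, union and wrench are where they were.

```bash
python3 -c "
from cell import env, viewer, effector
print(env.current_joint_velocities(),env.hand_in())"
```

```text
the job is handed in; nothing more can be done
[ 0.00099354  0.00074262 -0.00143521 -0.00070806 -0.0004343  -0.00102133] None
```

The job is handed in at about 43 s of the 61 s allowed: the three strainers stand upright in their notches, and the lid broke free at about 15 N and is held level by the gripper about 30 mm above the rim, with the other loose things seen unmoved.

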